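Open the child-resistant solvent bottle

TASK

Open the white solvent bottle that stands in the wooden holder: its child-resistant black cap must be pressed down firmly, but never with more than 30 N, while it is turned anticlockwise. Then lift the cap off and set it down gently, open side down, flat inside the shallow plywood tray, and let go of it. Leave everything else on the bench where it is.

Things in the scene. Friction and masses are not known exactly. Their poses are not given: they have to be found in the camera images.
- cap: black ribbed child-resistant cap on the bottle in the holder: 44 mm diameter, 34 mm high, hollow, open below, about 60 g. Origin: centre of its lower rim, z up its axis. Turned unpressed or pressed under about 10 N, its shell only clicks round over hidden teeth; 12 to 18 N of press (6 N per mm of a 2.5 mm spring travel) locks the shell to the inner cap. Can be let go and gripped anew at any time.
- cap_top (a point): centre of the cap's flat top face, 34 mm above the cap's origin. Kept pressed, turn it anticlockwise seen from above, 75 degrees in all (up to 30 are lost before the teeth catch; drag about 0.1 N m). Then it is free: it rises 2 mm as the press goes off and lifts straight off. Past 100 degrees it locks again, every 120. If it still holds, press and turn some 20 degrees more.
- bottle: white plastic solvent bottle, 84 mm diameter, 165 mm high to the neck's rim, shoulder up to 128 mm. Origin: centre of its underside, z up. The cap's lower rim starts 146 mm above it. It cannot turn; it yields sideways 0.4 mm per N, 4 mm at most. Felt holds it off the holder's bed: pushed with 4 to 7 N it sinks an unseen 1 to 15 mm, different each time, then bears: judge the press by force, not depth.
- liner: sealing disc on top of the bottle's neck, inside the cap, 23 mm wide; origin on its top face, about 167 mm above the bottle's underside (2 mm above the neck's rim); neck 26 mm diameter. Takes the whole press of the cap: over 30 N on it cracks the neck.
- holder: square block of light wood fixed to the bench, 112 x 112 x 55 mm high, in which the bottle stands upright; origin at the centre of its underside.
- tray: shallow square plywood tray fixed to the bench, 130 x 130 x 14 mm outside, walls 6 mm thick, inner floor 6 mm above the bench; origin at the centre of its underside, sides along its x and y.
- jar: bystander: closed glass jar with steel lid, 64 mm diameter, 95 mm high; origin under its centre
- tin: bystander: closed steel can, 74 mm diameter, 110 mm high; origin under its centre
- glue: bystander: white glue bottle, 52 mm diameter, 150 mm high; origin under its centre. It is not in the holder and is not to be opened
- brush: bystander: brush lying along its x axis; origin under its middle
- rod: bystander: wooden dowel 200 mm long, 14 mm thick, lying along its x axis between holder and tray; origin under its middle
- sanding_block: bystander: cork sanding block 70 x 40 x 30 mm; origin under its centre
Mind the look-alikes: they are no part of the job. Of the things that look like the tray, take the one that is farthest to the robot's right at the start.

How it is judged (in metres and radians):
On the way:
1. the cap is unlocked and lifted clear of the bottle's neck (z of cap in the frame of bottle above 0.175 m), for 0.1 s.
At the end, for the whole second after the job is handed in: the cap stands inside the tray, its centre within 50 mm of the tray's centre along both sides of the tray, on the tray's floor (lower rim within 4 mm of it), open side down and flat to 0.12 rad, at rest and let go (x of cap in the frame of tray between -0.05 and 0.05 m and y of cap in the frame of tray between -0.05 and 0.05 m and z of cap in the frame of tray between 0.003 and 0.01 m and angle between the z axis of cap and the z axis of tray, either way round below 0.12 rad and z of cap_top in the frame of tray above 0.03 m and linear speed of cap below 0.02 m/s and angular speed of cap below 0.3 rad/s); the robot touches nothing.
It fails at once if the cap presses on the sealing disc of the bottle's neck with more than 30 N (neck cracked) (contact force between cap and liner above 30 N).
It fails at once if the cap is dropped: moving at more than 0.45 m/s (a fall of over 10 mm) with no finger on it (linear speed of cap above 0.45 m/s and contact force between the fingers and cap below 0.01 N).
It fails at once if another thing on the bench is moved by more than 30 mm (distance of any of jar, tin, glue, brush, rod, sanding_block from where it was at the start of the episode above 0.03 m).
It also fails if it takes over 58 s, if anything falls off the work surface, if the arm or the gripper's body presses on something with over 40 N, if the wrist force passes 120 N, or if a joint passes its speed limit or range.

ROBOT

A 6-joint arm with a two-finger parallel gripper is mounted at the origin on the work surface. World frame = base frame: x ahead of the robot, y to its left, z up, the work surface at z = 0. Lengths are in m, angles in degrees, forces in N, time in s.
With the tool pointing down it reaches from about 0.375 to 0.9 m from the base axis. Payload 3.1 kg.
Tool frame: the origin (TCP) lies between the finger pads; the fingertips stand 22 mm ahead of it and the grasp point (between the pads) lies 3 mm ahead of it; y points along the fingers, x is the direction in which the jaws open and shut, and the axes are right-handed (so a half turn about y gives the same grasp; the last joint's range is limited). The gripper opens to 87 mm and grips with 3 to 60 N. Pads are 19 mm wide; open, the fingers measure 117 mm over their backs; the gripper's body (75 mm by 190 mm) begins 51 mm behind the grasp point.
Start: joints at [59.158, 30.224, 82.088, -0, 67.689, -10.227], TCP at [0.22, 0.585, 0.245] pointing down, gripper open.
Joint ranges: [-176.69, 176.69], [-43.24, 126.21], [12.49, 139.97], [-82, 262], [0, 151.66], [-163.58, 163.58]. Speed limits (degrees/s): [159.86, 159.86, 180, 180, 180, 180].

INTERFACE

Orientations are given as a 3x3 rotation matrix whose columns are the frame's x, y, z axes.
In Python, from rig import bot, imaging, workorder gives the robot as it stands. The module is installed in compiled form; this text tells all that it offers.
- The arm moves only by the tool drive_tool, never from a script. Its argument "commands" is a list of rows, each an object of numbers: "dx", "dy", "dz": the shift along the tool's x, y, z normalised to -1 to 1, where 1 is 4 cm; "wx", "wy", "wz": the turn, a rotation vector about the tool's x, y, z normalised to -1 to 1, where 1 is pi/2 rad; "grip": the finger opening in mm, from 0 to 87. In form: [{"dx": .., "dy": .., "dz": .., "wx": .., "wy": .., "wz": .., "grip": ..}, ...]. A call has 1 to 8 rows; each row shifts and turns the commanded pose from where the row before left it, along the tool's axes as they then stand; what a row does not reach is not made up. A row lasts 1/8 s, in which the tool goes at most 62.5 mm and 10.7 degrees, less where a joint would pass 70% of its speed; a pose out of reach is approached as far as the arm can. A call with a number of a shift or a turn outside -1 to 1 is refused whole. A call with a gripper value outside its range is refused whole. The fingers move at their own pace and stop on an object; the grip force is fixed at half the most. Time passes only in rows, so rows that do not move let the fingers close. It gives the time, the measured TCP pose, the force and the opening at its end, in the units of the state.
- bot.read_state(): the state, without advancing time (a new reading comes with each control period).
- imaging.capture(name): name is "scene" or "side" or "wrist"; returns (picture, depth): 480x640x3 uint8, red, green, blue; 480x640 float32, m along the optical axis (not along the pixel's ray), 0 where there is no reading.
- imaging.get_calibration(name): a dict with "mtx" (3x3 intrinsics, pixels), "world_to_cam" (4x4, takes a point from world to camera coordinates). Camera axes: x right, y down, z forward; pixel columns grow to the right and rows downward; lengths in m; the calibration is good to about 2 mm. A picture is of the moment at which its call begins: read the wrist's pose just before it. get_calibration takes no time and is no camera call; for the wrist camera it gives the pose at the moment of the call.
- workorder.hand_in(): hands the job in, once; it reports no verdict.
The state is a dict: "time_s": time; "joint_positions": joint angles; "qvel": joint speeds; "tau": joint torques, N m; "position": TCP position; "tcp_rot": TCP orientation; "force": force on the tool from outside, world axes, zero at the start; "moment": the same for the moment, N m; "opening": opening from 0.0 (shut) to 1.0 (fully open).
Only numpy, scipy, OpenCV 4.12 (cv2) and the standard library are available. Lean on these libraries where they do the work, as an engineer would, in place of code of your own. Each camera call takes 0.05 s, during which the arm holds its last target. There are 200 camera calls.

## Working session

There is one attempt and no reset: what is moved stays moved. The work goes in short steps, Python scripts to look and compute and a tool call to move; the robot and the scene stay as the last step left them, time stands still between calls to the robot, and variables do not carry over. Pictures are saved under pics/ and viewed, on a budget of 10 in all, crops included, one or two more only if the job needs it, and the job is handed in when it is done.

Besides the shell and the picture viewer there is one more tool, called after "Call:" as name([rows], argument=value, ...), one row to a line, values as JSON. drive_tool: Moves the arm, as the interface text tells. Its arguments: {"type":"object","properties":{"commands":{"type":"array"}},"required":["commands"]}

```bash
mkdir -p pics; cat > h.py <<'E'
import numpy as np, cv2
from rig import bot, imaging, workorder
def cap(n,f=None):
    c=imaging.get_calibration(n); p,d=imaging.capture(n)
    if f: cv2.imwrite('pics/'+f,p[:,:,::-1])
    return c,p,d
def pts(c,d):
    K=np.array(c["mtx"]);T=np.linalg.inv(np.array(c["world_to_cam"]))
    v,u=np.mgrid[:d.shape[0],:d.shape[1]]
    P=np.stack([(u-K[0,2])/K[0,0]*d,(v-K[1,2])/K[1,1]*d,d],-1)
    return P@T[:3,:3].T+T[:3,3]
def ray(c,u,v,z):
    K=np.array(c["mtx"]);T=np.linalg.inv(np.array(c["world_to_cam"]))
    r=T[:3,:3]@np.linalg.solve(K,[u,v,1.]);o=T[:3,3]
    return o+r*(z-o[2])/r[2]
E
python3 - <<'E'
from h import *
import pickle
o={n:cap(n,n+'0.png') for n in("scene","side")}
pickle.dump(o,open('o.pkl','wb'))
print(bot.read_state())
E
```

```text
{'time_s': 0.1, 'joint_positions': array([ 5.91576377e+01,  3.02725389e+01,  8.21467286e+01, -1.53308593e-03,
        6.76895646e+01, -1.02262105e+01]), 'qvel': array([-0.11721543, -0.11439706, -0.2475111 , -0.06184939, -0.01260423,
       -0.05370976]), 'tau': array([-5.09654801e-04, -4.40983951e+01, -1.77149677e+01,  6.35146047e-02,
        5.33939071e-02, -3.10357700e-05]), 'position': array([0.21972318, 0.58446678, 0.24369411]), 'tcp_rot': array([[ 3.52095089e-01, -9.52566202e-04, -9.35963750e-01],
       [ 9.35962359e-01, -1.64354622e-03,  3.52096238e-01],
       [-1.87369466e-03, -9.99998196e-01,  3.12881558e-04]]), 'force': array([-0.21681933,  0.24670139, -0.32168992]), 'moment': array([-0.01143339,  0.04708869,  0.01337983]), 'opening': 1.0052925228829508}
```

View pics/scene0.png

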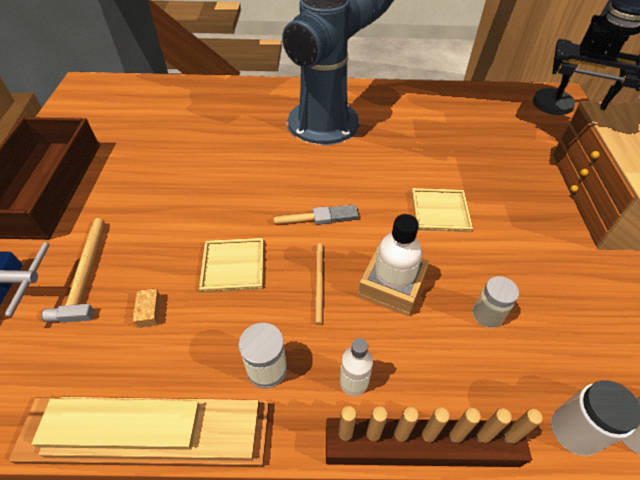

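View pics/side0.png

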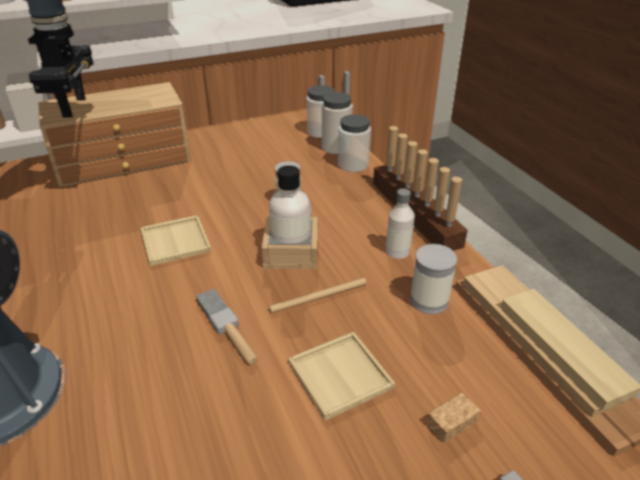

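The scene view faces the robot, so image left is the robot's right. The cap is at scene (405,228) and side (288,178), on the bottle in the holder. Two things look like the tray: scene (232,265) = side (341,375), and scene (441,210) = side (175,240). I'll measure positions to decide which is further right, and crop that one.

```bash
python3 - <<'E'
from h import *
import pickle
o=pickle.load(open('o.pkl','rb'))
for n in o:
    c,p,d=o[n];P=pts(c,d);print(n,'cam',np.linalg.inv(np.array(c["world_to_cam"]))[:3,3].round(3))
    # cap : dark pixels, high z, around the bottle
    u0,v0=(405,228) if n=='scene' else (288,178)
    win=np.zeros(d.shape,bool);win[v0-22:v0+22,u0-22:u0+22]=1
    m=win&(p.max(2)<60)&(d>0)
    Q=P[m];zt=np.percentile(Q[:,2],99);print('cap n',m.sum(),'z',np.percentile(Q[:,2],[1,50,90,99]).round(4))
    t=m&(P[...,2]>zt-.004);A=P[t];print('top',t.sum(),A.mean(0).round(4),A.min(0).round(4),A.max(0).round(4))
    (cx,cy),r=cv2.minEnclosingCircle(A[:,:2].astype(np.float32));print('circ',cx,cy,r)
    # trays: yellowish, colour from patch
    for nm,(u,v) in dict(L=(232,265),R=(441,210)).items() if n=='scene' else dict(L=(341,375),R=(175,240)).items():
        hsv=cv2.cvtColor(p,cv2.COLOR_RGB2HSV).astype(int);ref=np.median(hsv[v-5:v+6,u-5:u+6].reshape(-1,3),0)
        mm=((abs(hsv[...,0]-ref[0])<6)&(hsv[...,2]>110)).astype(np.uint8)
        _,lab,st,ce=cv2.connectedComponentsWithStats(mm);l=lab[v,u]
        cn=max(cv2.findContours((lab==l).astype(np.uint8),0,2)[0],key=cv2.contourArea)
        g=np.array([ray(c,a,b,.014)[:2] for a,b in cn[:,0]],np.float32)
        print(nm,ref,'rect',cv2.minAreaRect(g))
    # neighbours heights near cap
    if n=='scene':
        for nm,(u,v) in dict(tin=(263,345),glue=(359,347),jar=(500,290),holder=(395,290),rod=(319,283)).items(): print(nm,P[v,u].round(3))
c,p,d=o['scene'];cv2.imwrite('pics/crop.png',cv2.resize(p[170:340,180:480,::-1],None,fx=2.6,fy=2.6,interpolation=2))
E
```

```text
scene cam [1.1   0.014 0.777]
cap n 587 z [0.169  0.2003 0.2026 0.2038]
top 306 [0.581  0.1568 0.2018] [0.5602 0.1367 0.1998] [0.6009 0.1762 0.2045]
circ 0.5803517699241638 0.15700989961624146 0.020965224131941795
L [ 25. 108. 250.] rect ((0.5346167683601379, -0.18714433908462524), (0.12952716648578644, 0.12732858955860138), 4.881175994873047)
R [ 24. 111. 249.] rect ((0.36212167143821716, 0.29278701543807983), (0.13023386895656586, 0.13876298069953918), 88.89470672607422)
tin [ 0.775 -0.086  0.11 ]
glue [0.795 0.069 0.151]
jar [0.647 0.343 0.093]
holder [0.625 0.153 0.053]
rod [0.585 0.002 0.014]
side cam [ 0.263 -0.726  0.736]
cap n 433 z [0.1707 0.1949 0.2026 0.2039]
top 158 [0.5766 0.152  0.2021] [0.5569 0.1326 0.2001] [0.5968 0.1731 0.2044]
circ 0.5761078000068665 0.15235206484794617 0.020927585661411285
L [ 20.  83. 214.] rect ((0.5318776965141296, -0.1912839710712433), (0.13657478988170624, 0.14143125712871552), 4.743485450744629)
R [ 20.  83. 216.] rect ((0.35696524381637573, 0.28694987297058105), (0.15365302562713623, 0.13489946722984314), 88.7334976196289)
```

View pics/crop.png

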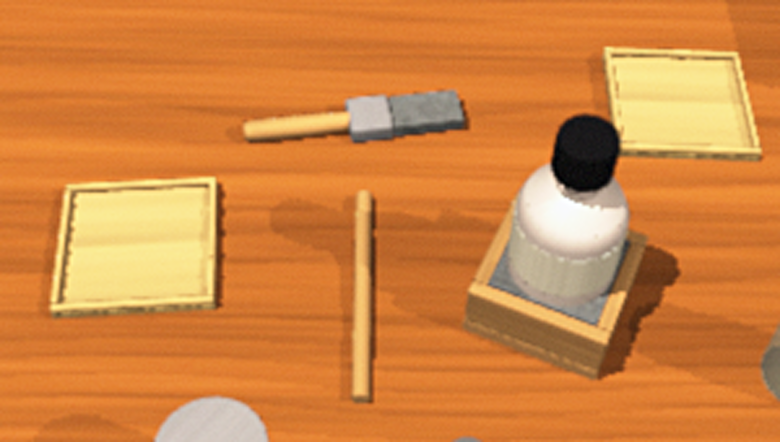

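The crop confirms two separate open plywood trays. The left one, at y ≈ -0.188, is farthest to the robot's right, so it's the target at about (0.534, -0.188), turned about 5°. The other sits at y ≈ +0.29. The cap is at about (0.578, 0.154) with its top at z ≈ 0.203. Moving above it now.

Call:
drive_tool([
  {"dx":-0.58,"dy":-0.4,"dz":-1},
  {"dx":-0.58,"dy":-0.4,"dz":-1},
  {"dx":-0.58,"dy":-0.2,"dz":-1},
  {"dx":-0.58,"dz":-1},
  {"dx":-0.58,"dz":-1},
  {"dx":-0.58,"dz":-1},
  {"dx":-0.58,"dz":-1},
  {"dx":-0.58,"dz":-1},
])

```text
schema error: expected keys dx, dy, dz, wx, wy, wz, grip
```

Call:
drive_tool([
  {"dx":-0.58,"dz":-1},
  {"dx":-0.58,"dz":-1},
  {"dx":-0.58,"dz":-1},
  {"dx":-0.58,"dz":-1},
  {"wy":0.115},
  {"wy":0.115},
  {"wy":0.115},
  {"wy":0.115},
])

```text
schema error: expected keys dx, dy, dz, wx, wy, wz, grip
```

Call:
drive_tool([
  {"wy":0.115},
  {"wy":0.115},
  {"wy":0.115},
  {"wy":0.115},
  {},
])

```text
schema error: expected keys dx, dy, dz, wx, wy, wz, grip
```

```bash
python3 - <<'E'
from h import *
import pickle
s=bot.read_state();print(s['time_s'],s['joint_positions'].round(1),s['position'].round(4),s['tcp_rot'].round(3).tolist())
c,p,d=cap('wrist','w1.png');pickle.dump((c,p,d),open('w1.pkl','wb'))
P=pts(c,d);print(np.linalg.inv(np.array(c["world_to_cam"])).round(3))
m=(p.max(2)<70)&(P[...,2]>.19)&(P[...,2]<.215)&(d>0);n,lab,st,ce=cv2.connectedComponentsWithStats(m.astype(np.uint8))
for i in range(1,n):
    if st[i,4]>300:
        A=P[lab==i];print(st[i],A.mean(0).round(4),cv2.minEnclosingCircle(A[:,:2].astype(np.float32)))
E
```

```text
0.1 [ 59.2  30.3  82.1  -0.   67.7 -10.2] [0.2197 0.5845 0.2437] [[0.352, -0.001, -0.936], [0.936, -0.002, 0.352], [-0.002, -1.0, 0.0]]
[[ 0.353  0.894  0.276  0.144]
 [ 0.936 -0.336 -0.106  0.613]
 [-0.002  0.296 -0.955  0.383]
 [ 0.     0.     0.     1.   ]]
```

View pics/w1.png

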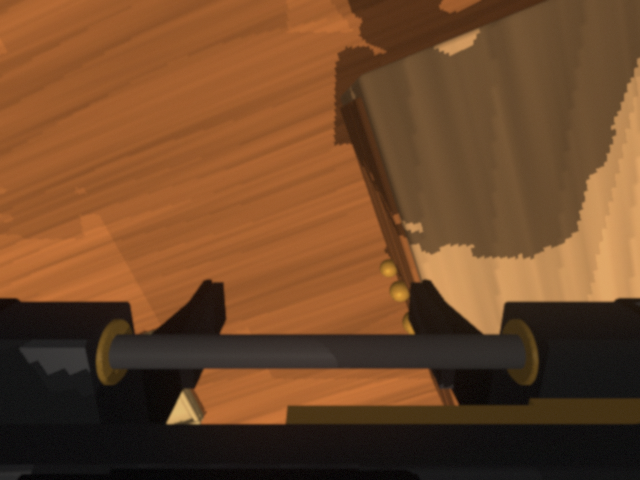

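All seven keys are needed, so nothing moved. The picture shows only the drawer chest below the open fingers. Sending the moves again with full rows.

Call:
drive_tool([
  {"dx":-0.58,"dy":-0.4,"dz":-1,"wx":0,"wy":0,"wz":0,"grip":87},
  {"dx":-0.58,"dy":-0.4,"dz":-1,"wx":0,"wy":0,"wz":0,"grip":87},
  {"dx":-0.58,"dy":-0.2,"dz":-1,"wx":0,"wy":0,"wz":0,"grip":87},
  {"dx":-0.58,"dy":0,"dz":-1,"wx":0,"wy":0,"wz":0,"grip":87},
  {"dx":-0.58,"dy":0,"dz":-1,"wx":0,"wy":0,"wz":0,"grip":87},
  {"dx":-0.58,"dy":0,"dz":-1,"wx":0,"wy":0,"wz":0,"grip":87},
  {"dx":-0.58,"dy":0,"dz":-1,"wx":0,"wy":0,"wz":0,"grip":87},
  {"dx":-0.58,"dy":0,"dz":-1,"wx":0,"wy":0,"wz":0,"grip":87},
])

```text
time_s: 1.15
position: [0.4548, 0.2973, 0.2844]
tcp_rot: [[0.352, -0.0, -0.936], [0.936, -0.0, 0.352], [-0.0, -1.0, 0.0]]
force: [0.2, 1.1, -0.6]
opening: 0.996
```

Call:
drive_tool([
  {"dx":-0.58,"dy":0,"dz":-1,"wx":0,"wy":0,"wz":0,"grip":87},
  {"dx":-0.58,"dy":0,"dz":-1,"wx":0,"wy":0,"wz":0,"grip":87},
  {"dx":-0.58,"dy":0,"dz":-1,"wx":0,"wy":0,"wz":0,"grip":87},
  {"dx":-0.58,"dy":0,"dz":-1,"wx":0,"wy":0,"wz":0,"grip":87},
  {"dx":0,"dy":0,"dz":0,"wx":0,"wy":0.115,"wz":0,"grip":87},
  {"dx":0,"dy":0,"dz":0,"wx":0,"wy":0.115,"wz":0,"grip":87},
  {"dx":0,"dy":0,"dz":0,"wx":0,"wy":0.115,"wz":0,"grip":87},
  {"dx":0,"dy":0,"dz":0,"wx":0,"wy":0.115,"wz":0,"grip":87},
])

```text
time_s: 2.15
position: [0.571, 0.1553, 0.2841]
tcp_rot: [[0.886, -0.001, -0.464], [0.464, -0.0, 0.886], [-0.001, -1.0, 0.0]]
force: [1.3, 0.1, 0.4]
opening: 0.999
```

Call:
drive_tool([
  {"dx":0,"dy":0,"dz":0,"wx":0,"wy":0.115,"wz":0,"grip":87},
  {"dx":0,"dy":0,"dz":0,"wx":0,"wy":0.115,"wz":0,"grip":87},
  {"dx":0,"dy":0,"dz":0,"wx":0,"wy":0.115,"wz":0,"grip":87},
  {"dx":0,"dy":0,"dz":0,"wx":0,"wy":0.115,"wz":0,"grip":87},
  {"dx":0,"dy":0,"dz":0,"wx":0,"wy":0,"wz":0,"grip":87},
])

```text
time_s: 2.78
position: [0.571, 0.1554, 0.2842]
tcp_rot: [[0.973, -0.001, 0.23], [-0.23, -0.0, 0.973], [-0.001, -1.0, -0.0]]
force: [0.6, -1.0, -0.1]
opening: 0.995
```

```bash
cat > w.py <<'E'
from h import *
import sys
s=bot.read_state();print(s['time_s'],s['joint_positions'].round(1),s['position'].round(4),s['tcp_rot'].round(3).tolist())
c,p,d=cap('wrist',sys.argv[1])
P=pts(c,d)
m=(p.max(2)<80)&(P[...,2]>.185)&(P[...,2]<.22)&(d>0);n,lab,st,ce=cv2.connectedComponentsWithStats(m.astype(np.uint8))
for i in range(1,n):
    if st[i,4]>300:
        A=P[lab==i];print(st[i],A.mean(0).round(4));A=A[A[:,2]>np.percentile(A[:,2],90)-.005];print(len(A),A.mean(0).round(4),cv2.minEnclosingCircle(A[:,:2].astype(np.float32)))
E
python3 w.py w2.png
```

```text
2.775 [ 4.4 25.2 84.3 -0.  70.5 17.7] [0.571  0.1554 0.2842] [[0.973, -0.001, 0.23], [-0.23, -0.0, 0.973], [-0.001, -1.0, -0.0]]
[ 294  211   69   72 3855] [0.5799 0.1589 0.2007]
3559 [0.5797 0.1577 0.2014] ((0.5794627666473389, 0.15688924491405487), 0.021804647520184517)
```

View pics/w2.png

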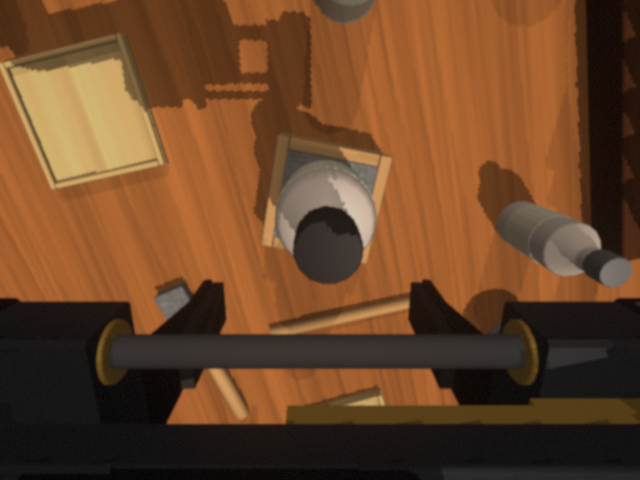

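The cap top is at pixel (328,245), i.e. (0.5795, 0.157, z 0.202), between the open fingers. Centre over it, descend, then grip.

Call:
drive_tool([
  {"dx":0.2,"dy":0,"dz":0.09,"wx":0,"wy":0,"wz":0,"grip":87},
  {"dx":0,"dy":0.8,"dz":0,"wx":0,"wy":0,"wz":0,"grip":87},
  {"dx":0,"dy":0.8,"dz":0,"wx":0,"wy":0,"wz":0,"grip":87},
  {"dx":0,"dy":0.5,"dz":0,"wx":0,"wy":0,"wz":0,"grip":87},
  {"dx":0,"dy":0.3,"dz":0,"wx":0,"wy":0,"wz":0,"grip":87},
  {"dx":0,"dy":0,"dz":0,"wx":0,"wy":0,"wz":0,"grip":55},
  {"dx":0,"dy":0,"dz":0,"wx":0,"wy":0,"wz":0,"grip":55},
  {"dx":0,"dy":0,"dz":0,"wx":0,"wy":0,"wz":0,"grip":55},
])

```text
time_s: 3.82
position: [0.5806, 0.1571, 0.1896]
tcp_rot: [[0.973, 0.002, 0.232], [-0.232, 0.0, 0.973], [0.002, -1.0, 0.001]]
force: [0.4, -0.1, 0.4]
opening: 0.744
```

Call:
drive_tool([
  {"dx":0,"dy":0,"dz":0,"wx":0,"wy":0,"wz":0,"grip":30},
  {"dx":0,"dy":0,"dz":0,"wx":0,"wy":0,"wz":0,"grip":30},
  {"dx":0,"dy":0,"dz":0,"wx":0,"wy":0,"wz":0,"grip":30},
  {"dx":0,"dy":0,"dz":0,"wx":0,"wy":0,"wz":0,"grip":30},
  {"dx":0,"dy":0,"dz":0,"wx":0,"wy":0,"wz":0,"grip":30},
])

```text
time_s: 4.45
position: [0.5796, 0.1571, 0.1886]
tcp_rot: [[0.973, -0.001, 0.232], [-0.232, 0.0, 0.973], [-0.001, -1.0, -0.0]]
force: [-1.8, 0.4, 2.4]
opening: 0.508
```

The cap is gripped at 44.2 mm. Pressing in small steps, going by force.

Call:
drive_tool([
  {"dx":0,"dy":0.025,"dz":0,"wx":0,"wy":0,"wz":0,"grip":30},
  {"dx":0,"dy":0.025,"dz":0,"wx":0,"wy":0,"wz":0,"grip":30},
  {"dx":0,"dy":0,"dz":0,"wx":0,"wy":0,"wz":0,"grip":30},
])

```text
time_s: 4.82
position: [0.5798, 0.1571, 0.1866]
tcp_rot: [[0.973, -0.0, 0.232], [-0.232, 0.0, 0.973], [-0.0, -1.0, 0.0]]
force: [-2.4, -0.5, 4.0]
opening: 0.51
```

Call:
drive_tool([
  {"dx":0,"dy":0.025,"dz":0,"wx":0,"wy":0,"wz":0,"grip":30},
  {"dx":0,"dy":0.025,"dz":0,"wx":0,"wy":0,"wz":0,"grip":30},
  {"dx":0,"dy":0,"dz":0,"wx":0,"wy":0,"wz":0,"grip":30},
])

```text
time_s: 5.2
position: [0.5799, 0.157, 0.1845]
tcp_rot: [[0.973, -0.0, 0.232], [-0.232, 0.0, 0.973], [-0.0, -1.0, -0.0]]
force: [-2.7, 0.2, 4.8]
opening: 0.512
```

Call:
drive_tool([
  {"dx":0,"dy":0.025,"dz":0,"wx":0,"wy":0,"wz":0,"grip":30},
  {"dx":0,"dy":0.025,"dz":0,"wx":0,"wy":0,"wz":0,"grip":30},
  {"dx":0,"dy":0,"dz":0,"wx":0,"wy":0,"wz":0,"grip":30},
])

```text
time_s: 5.58
position: [0.58, 0.1571, 0.1827]
tcp_rot: [[0.973, 0.0, 0.232], [-0.232, 0.0, 0.973], [0.0, -1.0, 0.0]]
force: [-3.3, 1.1, 5.3]
opening: 0.509
```

Call:
drive_tool([
  {"dx":0,"dy":0.025,"dz":0,"wx":0,"wy":0,"wz":0,"grip":30},
  {"dx":0,"dy":0.025,"dz":0,"wx":0,"wy":0,"wz":0,"grip":30},
  {"dx":0,"dy":0,"dz":0,"wx":0,"wy":0,"wz":0,"grip":30},
])

```text
time_s: 5.95
position: [0.5801, 0.1571, 0.1817]
tcp_rot: [[0.973, 0.001, 0.232], [-0.232, -0.0, 0.973], [0.001, -1.0, 0.0]]
force: [-4.2, 0.8, 10.4]
opening: 0.505
```

It is bearing now. Another 1.5 mm.

Call:
drive_tool([
  {"dx":0,"dy":0.025,"dz":0,"wx":0,"wy":0,"wz":0,"grip":30},
  {"dx":0,"dy":0.0125,"dz":0,"wx":0,"wy":0,"wz":0,"grip":30},
  {"dx":0,"dy":0,"dz":0,"wx":0,"wy":0,"wz":0,"grip":30},
])

```text
time_s: 6.32
position: [0.5802, 0.1571, 0.1809]
tcp_rot: [[0.973, 0.002, 0.232], [-0.232, -0.0, 0.973], [0.002, -1.0, 0.0]]
force: [-4.6, 0.5, 13.1]
opening: 0.504
```

Call:
drive_tool([
  {"dx":0,"dy":0.025,"dz":0,"wx":0,"wy":0,"wz":0,"grip":30},
  {"dx":0,"dy":0.0125,"dz":0,"wx":0,"wy":0,"wz":0,"grip":30},
  {"dx":0,"dy":0,"dz":0,"wx":0,"wy":0,"wz":0,"grip":30},
])

```text
time_s: 6.7
position: [0.5804, 0.1571, 0.1802]
tcp_rot: [[0.973, 0.002, 0.232], [-0.232, -0.0, 0.973], [0.002, -1.0, 0.0]]
force: [-5.7, 0.9, 17.4]
opening: 0.503
```

Call:
drive_tool([
  {"dx":0,"dy":0.02,"dz":0,"wx":0,"wy":0,"wz":0,"grip":30},
  {"dx":0,"dy":0,"dz":0,"wx":0,"wy":0,"wz":0,"grip":30},
  {"dx":0,"dy":0,"dz":0,"wx":0,"wy":-0.06,"wz":0,"grip":30},
  {"dx":0,"dy":0,"dz":0,"wx":0,"wy":-0.06,"wz":0,"grip":30},
  {"dx":0,"dy":0,"dz":0,"wx":0,"wy":-0.06,"wz":0,"grip":30},
])

```text
time_s: 7.32
position: [0.5817, 0.1568, 0.1799]
tcp_rot: [[0.999, 0.006, -0.052], [0.052, -0.0, 0.999], [0.006, -1.0, -0.001]]
force: [-3.1, -0.3, 16.4]
opening: 0.508
```

Call:
drive_tool([
  {"dx":0,"dy":0.01,"dz":0,"wx":0,"wy":-0.06,"wz":0,"grip":30},
  {"dx":0,"dy":0,"dz":0,"wx":0,"wy":-0.06,"wz":0,"grip":30},
  {"dx":0,"dy":0,"dz":0,"wx":0,"wy":-0.06,"wz":0,"grip":30},
  {"dx":0,"dy":0,"dz":0,"wx":0,"wy":-0.06,"wz":0,"grip":30},
])

```text
time_s: 7.82
position: [0.582, 0.1573, 0.1798]
tcp_rot: [[0.91, 0.006, -0.416], [0.416, 0.001, 0.91], [0.006, -1.0, -0.002]]
force: [-3.9, 1.4, 20.1]
opening: 0.509
```

```bash
python3 -c "
from h import *
s=bot.read_state();print(s['force'].round(2),s['moment'].round(3),s['joint_positions'].round(1))"
```

```text
[-3.92  1.35 20.09] [ 0.05   0.835 -0.014] [  4.5  32.9  89.2   0.   57.6 -20. ]
```

Call:
drive_tool([
  {"dx":0,"dy":0,"dz":0,"wx":0,"wy":-0.06,"wz":0,"grip":30},
  {"dx":0,"dy":0,"dz":0,"wx":0,"wy":-0.06,"wz":0,"grip":30},
  {"dx":0,"dy":0,"dz":0,"wx":0,"wy":-0.06,"wz":0,"grip":30},
  {"dx":0,"dy":0,"dz":0,"wx":0,"wy":-0.06,"wz":0,"grip":30},
])

```text
time_s: 8.32
position: [0.5816, 0.1579, 0.1797]
tcp_rot: [[0.693, 0.005, -0.721], [0.721, 0.002, 0.693], [0.005, -1.0, -0.003]]
force: [-5.4, 2.2, 19.5]
opening: 0.506
```

```bash
python3 -c "
from h import *
s=bot.read_state();print(s['force'].round(2),s['moment'].round(3),s['joint_positions'].round(1))"
```

```text
[-5.4   2.15 19.53] [0.421 0.928 0.03 ] [  4.5  32.9  89.2   0.1  57.6 -41.6]
```

Call:
drive_tool([
  {"dx":0,"dy":0,"dz":0,"wx":0,"wy":-0.06,"wz":0,"grip":30},
  {"dx":0,"dy":0,"dz":0,"wx":0,"wy":-0.06,"wz":0,"grip":30},
  {"dx":0,"dy":0,"dz":0,"wx":0,"wy":-0.06,"wz":0,"grip":30},
  {"dx":0,"dy":0,"dz":0,"wx":0,"wy":-0.06,"wz":0,"grip":30},
  {"dx":0,"dy":0,"dz":0,"wx":0,"wy":-0.06,"wz":0,"grip":30},
  {"dx":0,"dy":0,"dz":0,"wx":0,"wy":0,"wz":0,"grip":30},
])

```text
time_s: 9.07
position: [0.5805, 0.158, 0.1796]
tcp_rot: [[0.292, 0.003, -0.956], [0.956, 0.002, 0.292], [0.003, -1.0, -0.003]]
force: [-6.3, 3.1, 17.6]
opening: 0.509
```

```bash
python3 - <<'E'
from h import *
s=bot.read_state();print(s['force'].round(2),s['moment'].round(3),s['joint_positions'].round(1))
c,p,d=cap('scene');cv2.imwrite('pics/turn.png',cv2.resize(p[180:320,330:480,::-1],None,fx=4,fy=4))
E
```

```text
[-6.34  3.12 17.63] [0.478 1.149 0.049] [  4.6  32.9  89.2   0.1  57.7 -68.5]
```

View pics/turn.png

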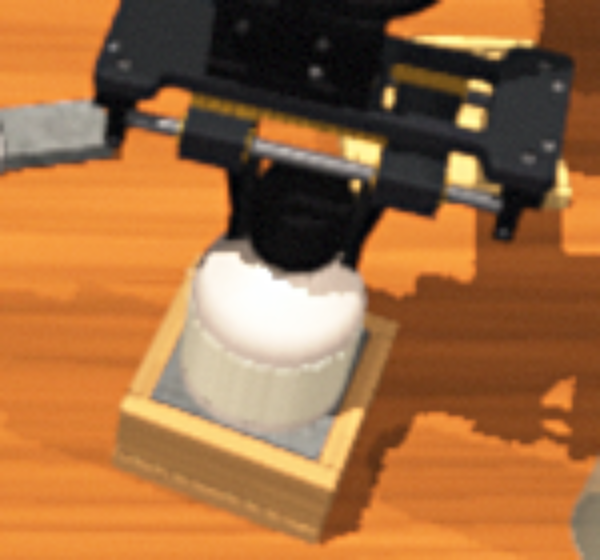

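The cap is still gripped between the fingers and the bottle is seated. It has turned about 86°. Now lift gently and watch the force.

Call:
drive_tool([
  {"dx":0,"dy":-0.1,"dz":0,"wx":0,"wy":0,"wz":0,"grip":30},
  {"dx":0,"dy":-0.1,"dz":0,"wx":0,"wy":0,"wz":0,"grip":30},
  {"dx":0,"dy":-0.05,"dz":0,"wx":0,"wy":0,"wz":0,"grip":30},
  {"dx":0,"dy":-0.05,"dz":0,"wx":0,"wy":0,"wz":0,"grip":30},
  {"dx":0,"dy":0,"dz":0,"wx":0,"wy":0,"wz":0,"grip":30},
])

```text
time_s: 9.75
position: [0.5796, 0.1568, 0.1876]
tcp_rot: [[0.293, -0.001, -0.956], [0.956, -0.0, 0.293], [-0.001, -1.0, 0.001]]
force: [-1.6, 0.5, -1.2]
opening: 0.512
```

Call:
drive_tool([
  {"dx":0,"dy":-0.05,"dz":0,"wx":0,"wy":0,"wz":0,"grip":30},
  {"dx":0,"dy":-0.05,"dz":0,"wx":0,"wy":0,"wz":0,"grip":30},
  {"dx":0,"dy":0,"dz":0,"wx":0,"wy":0,"wz":0,"grip":30},
])

```text
time_s: 10.12
position: [0.5798, 0.157, 0.1925]
tcp_rot: [[0.293, -0.0, -0.956], [0.956, -0.0, 0.293], [-0.0, -1.0, 0.0]]
force: [-2.5, -0.2, -1.7]
opening: 0.508
```

Call:
drive_tool([
  {"dx":0,"dy":-0.05,"dz":0,"wx":0,"wy":0,"wz":0,"grip":30},
  {"dx":0,"dy":-0.05,"dz":0,"wx":0,"wy":0,"wz":0,"grip":30},
  {"dx":0,"dy":0,"dz":0,"wx":0,"wy":0,"wz":0,"grip":30},
])

```text
time_s: 10.5
position: [0.5809, 0.1571, 0.1971]
tcp_rot: [[0.293, 0.003, -0.956], [0.956, 0.0, 0.293], [0.001, -1.0, -0.003]]
force: [-0.6, 0.5, 0.5]
opening: 0.51
```

```bash
python3 - <<'E'
from h import *
s=bot.read_state();print(s['force'].round(2),s['moment'].round(3))
c,p,d=cap('scene');P=pts(c,d)
a=cv2.resize(p[180:320,330:480,::-1],None,fx=3,fy=4)
c,p,d=cap('side');b=cv2.resize(p[120:260,230:350,::-1],None,fx=2.9,fy=4)
cv2.imwrite('pics/lift.png',np.hstack([a,b])[:, :800])
E
```

```text
[-0.56  0.54  0.46] [-0.003  0.186  0.032]
```

View pics/lift.png

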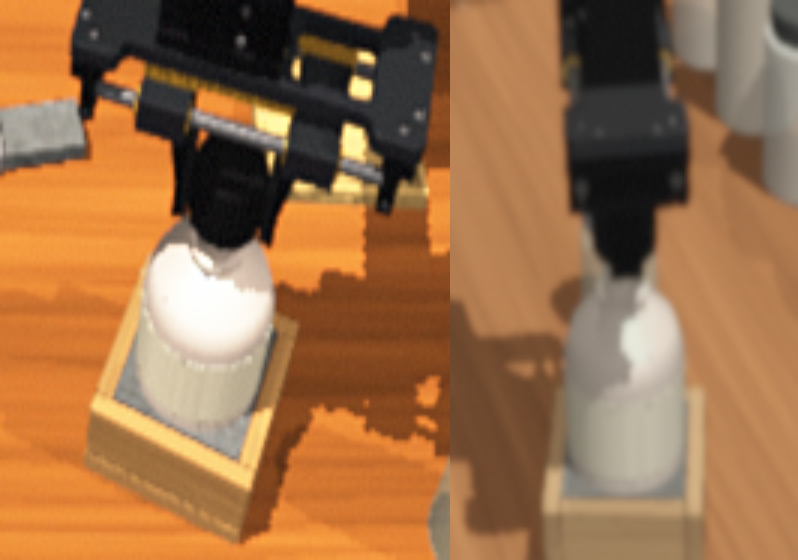

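The force is near zero while lifting, and the neck is showing below the cap with the bottle still seated, so the cap is free. Lift clear slowly: the cap rim goes to about z 0.23, above everything on the way.

Call:
drive_tool([
  {"dx":0,"dy":-0.2,"dz":0,"wx":0,"wy":0,"wz":0,"grip":30},
  {"dx":0,"dy":-0.25,"dz":0,"wx":0,"wy":0,"wz":0,"grip":30},
  {"dx":0,"dy":-0.35,"dz":0,"wx":0,"wy":0,"wz":0,"grip":30},
  {"dx":0,"dy":-0.4,"dz":0,"wx":0,"wy":0,"wz":0,"grip":30},
  {"dx":0,"dy":-0.4,"dz":0,"wx":0,"wy":0,"wz":0,"grip":30},
  {"dx":0,"dy":0,"dz":0,"wx":0,"wy":0,"wz":0,"grip":30},
])

```text
time_s: 11.35
position: [0.581, 0.1572, 0.2625]
tcp_rot: [[0.293, 0.004, -0.956], [0.956, 0.0, 0.293], [0.002, -1.0, -0.004]]
force: [0.1, -0.1, -0.2]
opening: 0.509
```

```bash
python3 - <<'E'
from h import *
s=bot.read_state();print(s['time_s'],s['position'].round(4),s['force'].round(2))
for n in('scene','side'):
    c,p,d=cap(n,n+'2.png');P=pts(c,d)
    # dark points near the tool axis, between jaws; and bright bottle top
    r=np.hypot(P[...,0]-.58,P[...,1]-.157)
    m=(r<.035)&(d>0)
    dk=m&(p.max(2)<60);br=m&(p.min(2)>90)
    print(n,'dark z',np.percentile(P[dk][:,2],[0,1,5,50]).round(3),'bright z',np.percentile(P[br][:,2],[50,95,99,100]).round(3))
c,p,d=cap('side');b=cv2.resize(p[60:260,210:370,::-1],None,fx=2.5,fy=2.8)
c,p,d=cap('scene');a=cv2.resize(p[160:320,330:490,::-1],None,fx=2.5,fy=3.5)
cv2.imwrite('pics/lift2.png',np.hstack([a,b]))
E
```

```text
11.35 [0.581  0.1572 0.2625] [ 0.07 -0.11 -0.18]
scene dark z [0.238 0.245 0.255 0.383] bright z [0.429 0.578 0.579 0.58 ]
side dark z [0.242 0.245 0.251 0.464] bright z [0.16  0.457 0.49  0.497]
```

View pics/lift2.png

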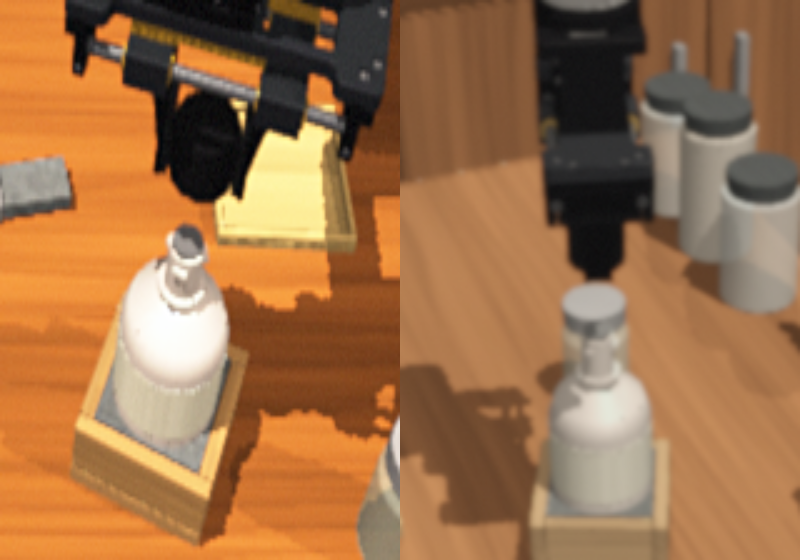

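The cap is clear: the bottle with its bare neck stays in the holder and the cap hangs between the fingers. Carry it to the tray.

Call:
drive_tool([
  {"dx":-0.3,"dy":0,"dz":-0.05,"wx":0,"wy":0,"wz":0,"grip":30},
  {"dx":-0.7,"dy":0,"dz":-0.11,"wx":0,"wy":0,"wz":0,"grip":30},
  {"dx":-0.85,"dy":0,"dz":-0.14,"wx":0,"wy":0,"wz":0,"grip":30},
  {"dx":-0.85,"dy":0,"dz":-0.14,"wx":0,"wy":0,"wz":0,"grip":30},
  {"dx":-0.85,"dy":0,"dz":-0.14,"wx":0,"wy":0,"wz":0,"grip":30},
  {"dx":-0.85,"dy":0,"dz":-0.14,"wx":0,"wy":0,"wz":0,"grip":30},
  {"dx":-0.85,"dy":0,"dz":-0.14,"wx":0,"wy":0,"wz":0,"grip":30},
  {"dx":-0.85,"dy":0,"dz":-0.14,"wx":0,"wy":0,"wz":0,"grip":30},
])

```text
time_s: 12.55
position: [0.5459, -0.0897, 0.2599]
tcp_rot: [[0.293, -0.001, -0.956], [0.956, 0.0, 0.293], [-0.0, -1.0, 0.001]]
force: [0.4, -0.8, -1.0]
opening: 0.509
```

Call:
drive_tool([
  {"dx":-0.85,"dy":0,"dz":-0.14,"wx":0,"wy":0,"wz":0,"grip":30},
  {"dx":-0.85,"dy":0,"dz":-0.14,"wx":0,"wy":0,"wz":0,"grip":30},
  {"dx":-0.6,"dy":0,"dz":-0.09,"wx":0,"wy":0,"wz":0,"grip":30},
  {"dx":-0.2,"dy":0,"dz":-0.03,"wx":0,"wy":0,"wz":0,"grip":30},
  {"dx":0,"dy":0,"dz":0,"wx":0,"wy":0,"wz":0,"grip":30},
])

```text
time_s: 13.18
position: [0.5323, -0.1885, 0.26]
tcp_rot: [[0.294, -0.001, -0.956], [0.956, 0.001, 0.294], [0.001, -1.0, 0.001]]
force: [0.9, 0.0, -0.5]
opening: 0.508
```

```bash
python3 - <<'E'
from h import *
s=bot.read_state();R=s['tcp_rot'];print(s['time_s'],s['joint_positions'].round(1),s['position'].round(4),R.round(3).tolist())
t=np.array([.533,-.189,s['position'][2]]);print('to go (units)',(R.T@(t-s['position'])/.04).round(3))
c,p,d=cap('side','carry.png');P=pts(c,d)
r=np.hypot(P[...,0]-s['position'][0],P[...,1]-s['position'][1]);m=(r<.06)&(P[...,2]>.1)&(d>0)&(p.max(2)<70)
v,u=np.nonzero(m);print(u.min(),u.max(),v.max(),'low z',np.percentile(P[m][:,2],[0,1,3]).round(4))
a=cv2.resize(p[v.max()-110:v.max()+90,u.mean().astype(int)-100:u.mean().astype(int)+100,::-1],None,fx=3,fy=3,interpolation=2);cv2.imwrite('pics/carryc.png',a)
E
```

```text
13.175 [ -30.8   24.5   89.8    0.    65.7 -103.8] [ 0.5323 -0.1885  0.26  ] [[0.294, -0.001, -0.956], [0.956, 0.001, 0.294], [0.001, -1.0, 0.001]]
to go (units) [-0.007 -0.    -0.019]
313 383 278 low z [0.2403 0.2466 0.2596]
```

View pics/carryc.png

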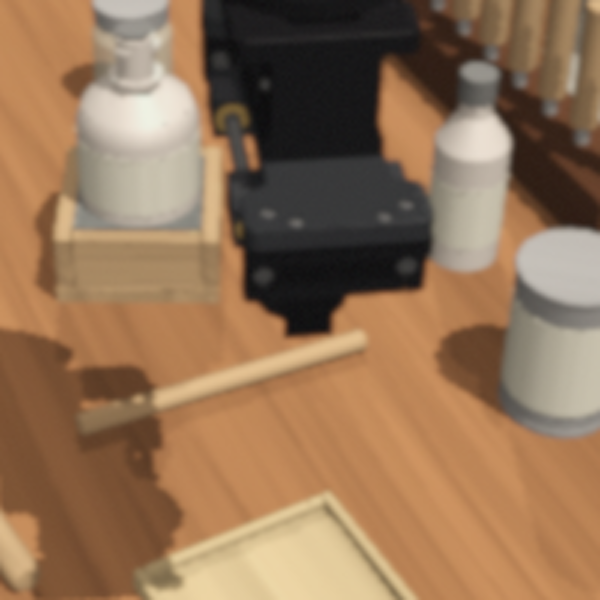

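The cap is held and sits over the tray centre. Descend, slowing near the floor.

Call:
drive_tool([
  {"dx":0,"dy":0.5,"dz":0,"wx":0,"wy":0,"wz":0,"grip":30},
  {"dx":0,"dy":0.9,"dz":0,"wx":0,"wy":0,"wz":0,"grip":30},
  {"dx":0,"dy":1,"dz":0,"wx":0,"wy":0,"wz":0,"grip":30},
  {"dx":0,"dy":1,"dz":0,"wx":0,"wy":0,"wz":0,"grip":30},
  {"dx":0,"dy":0.9,"dz":0,"wx":0,"wy":0,"wz":0,"grip":30},
  {"dx":0,"dy":0.6,"dz":0,"wx":0,"wy":0,"wz":0,"grip":30},
  {"dx":0,"dy":0.4,"dz":0,"wx":0,"wy":0,"wz":0,"grip":30},
  {"dx":0,"dy":0,"dz":0,"wx":0,"wy":0,"wz":0,"grip":30},
])

```text
time_s: 14.22
position: [0.5324, -0.1873, 0.0475]
tcp_rot: [[0.292, -0.002, -0.956], [0.956, 0.001, 0.292], [0.001, -1.0, 0.002]]
force: [0.1, -0.5, -0.9]
opening: 0.504
```

Call:
drive_tool([
  {"dx":0,"dy":0.125,"dz":0,"wx":0,"wy":0,"wz":0,"grip":30},
  {"dx":0,"dy":0.1,"dz":0,"wx":0,"wy":0,"wz":0,"grip":30},
  {"dx":0,"dy":0.05,"dz":0,"wx":0,"wy":0,"wz":0,"grip":30},
  {"dx":0,"dy":0,"dz":0,"wx":0,"wy":0,"wz":0,"grip":30},
])

```text
time_s: 14.72
position: [0.5328, -0.1884, 0.0375]
tcp_rot: [[0.293, 0.0, -0.956], [0.956, -0.0, 0.293], [-0.0, -1.0, -0.0]]
force: [0.2, -0.7, -0.3]
opening: 0.508
```

Call:
drive_tool([
  {"dx":0,"dy":0.1,"dz":0,"wx":0,"wy":0,"wz":0,"grip":30},
  {"dx":0,"dy":0.075,"dz":0,"wx":0,"wy":0,"wz":0,"grip":30},
  {"dx":0,"dy":0,"dz":0,"wx":0,"wy":0,"wz":0,"grip":30},
])

```text
time_s: 15.1
position: [0.5325, -0.1882, 0.03]
tcp_rot: [[0.293, -0.001, -0.956], [0.956, 0.0, 0.293], [0.0, -1.0, 0.001]]
force: [0.6, 0.3, -1.0]
opening: 0.511
```

Call:
drive_tool([
  {"dx":0,"dy":0.025,"dz":0,"wx":0,"wy":0,"wz":0,"grip":30},
  {"dx":0,"dy":0.025,"dz":0,"wx":0,"wy":0,"wz":0,"grip":30},
  {"dx":0,"dy":0,"dz":0,"wx":0,"wy":0,"wz":0,"grip":30},
])

```text
time_s: 15.48
position: [0.5328, -0.1883, 0.0285]
tcp_rot: [[0.293, 0.0, -0.956], [0.956, -0.0, 0.293], [-0.0, -1.0, -0.0]]
force: [-0.7, 0.2, 1.0]
opening: 0.507
```

Call:
drive_tool([
  {"dx":0,"dy":0.025,"dz":0,"wx":0,"wy":0,"wz":0,"grip":30},
  {"dx":0,"dy":0,"dz":0,"wx":0,"wy":0,"wz":0,"grip":30},
])

```text
time_s: 15.72
position: [0.5328, -0.1883, 0.0284]
tcp_rot: [[0.293, 0.0, -0.956], [0.956, -0.0, 0.293], [-0.0, -1.0, -0.0]]
force: [-2.0, -0.7, 7.7]
opening: 0.511
```

It's touching the floor. Ease off 1 mm, open to 62 mm, and lift straight up.

Call:
drive_tool([
  {"dx":0,"dy":-0.025,"dz":0,"wx":0,"wy":0,"wz":0,"grip":30},
  {"dx":0,"dy":0,"dz":0,"wx":0,"wy":0,"wz":0,"grip":46},
  {"dx":0,"dy":0,"dz":0,"wx":0,"wy":0,"wz":0,"grip":50},
  {"dx":0,"dy":0,"dz":0,"wx":0,"wy":0,"wz":0,"grip":56},
  {"dx":0,"dy":0,"dz":0,"wx":0,"wy":0,"wz":0,"grip":62},
  {"dx":0,"dy":0,"dz":0,"wx":0,"wy":0,"wz":0,"grip":62},
  {"dx":0,"dy":0,"dz":0,"wx":0,"wy":0,"wz":0,"grip":62},
])

```text
time_s: 16.6
position: [0.5331, -0.1879, 0.0284]
tcp_rot: [[0.293, 0.001, -0.956], [0.956, 0.0, 0.293], [0.001, -1.0, -0.001]]
force: [1.1, 1.4, 2.5]
opening: 0.712
```

Call:
drive_tool([
  {"dx":0,"dy":-0.1,"dz":0,"wx":0,"wy":0,"wz":0,"grip":62},
  {"dx":0,"dy":-0.3,"dz":0,"wx":0,"wy":0,"wz":0,"grip":62},
  {"dx":0,"dy":-0.8,"dz":0,"wx":0,"wy":0,"wz":0,"grip":62},
  {"dx":0,"dy":-1,"dz":0,"wx":0,"wy":0,"wz":0,"grip":62},
  {"dx":0,"dy":-1,"dz":0,"wx":0,"wy":0,"wz":0,"grip":62},
  {"dx":0,"dy":-1,"dz":0,"wx":0,"wy":0,"wz":0,"grip":62},
  {"dx":0,"dy":-0.6,"dz":0,"wx":0,"wy":0,"wz":0,"grip":62},
  {"dx":0,"dy":0,"dz":0,"wx":0,"wy":0,"wz":0,"grip":62},
])

```text
time_s: 17.6
position: [0.5337, -0.1888, 0.2229]
tcp_rot: [[0.293, 0.005, -0.956], [0.956, -0.003, 0.293], [-0.001, -1.0, -0.005]]
force: [0.2, -0.6, 0.1]
opening: 0.714
```

```bash
python3 - <<'E'
from h import *
s=bot.read_state();print(s['time_s'],s['position'].round(3),s['force'].round(2),s['opening'])
ims=[]
for n in('scene','side','wrist'):
    c,p,d=cap(n);P=pts(c,d);ims.append(p)
    m=(abs(P[...,0]-.534)<.06)&(abs(P[...,1]+.188)<.06)&(p.max(2)<70)&(d>0)&(P[...,2]<.06)
    if m.sum()<20: print(n,m.sum());continue
    A=P[m];T=A[A[:,2]>np.percentile(A[:,2],95)-.004];B=np.c_[T[:,:2],np.ones(len(T))];k=np.linalg.lstsq(B,T[:,2],rcond=None)[0]
    print(n,len(T),'top',T.mean(0).round(4),'circle',cv2.minEnclosingCircle(T[:,:2].astype(np.float32)),'slope',k[:2].round(3))
a=cv2.resize(ims[0][215:315,180:290,::-1],(400,400));b=cv2.resize(ims[1][320:430,275:410,::-1],(400,400))
cv2.imwrite('pics/end.png',np.hstack([a,b]))
E
```

```text
17.6 [ 0.534 -0.189  0.223] [ 0.16 -0.57  0.08] 0.7136559383877327
scene 226 top [ 0.5363 -0.1869  0.0396] circle ((0.5361854434013367, -0.18654383718967438), 0.020820623263716698) slope [-0.012  0.002]
side 356 top [ 0.5313 -0.1911  0.0401] circle ((0.5311117768287659, -0.18977226316928864), 0.020945923402905464) slope [-0.007 -0.005]
wrist 1685 top [ 0.5328 -0.1885  0.0392] circle ((0.5330424904823303, -0.1889181137084961), 0.02103748545050621) slope [ 0.    -0.001]
```

View pics/end.png

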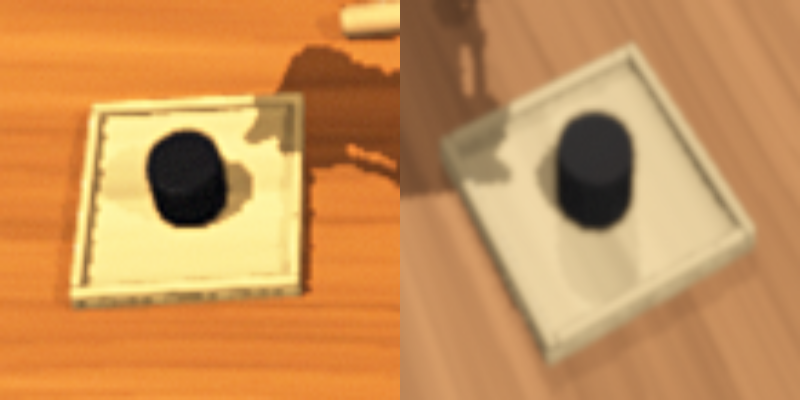

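The cap stands upright in the middle of the tray. Its top is at z 0.040 (floor 6 mm + 34 mm) and flat to about 0.01 rad, and the fingers are clear. Handing in.

```bash
python3 -c "
from rig import workorder
print(workorder.hand_in())"
```

```text
the job is handed in; nothing more can be done
None
```

The cap is off the bottle and standing open side down in the middle of the right-hand tray, and I handed the job in. It took about 18 s of the 58 s allowed; the hand-in gives no verdict.

- **Opening:** I gripped the cap and pressed it down by force, reading 16 to 20 N (the highest was 20.1 N). I turned it about 86° anticlockwise under that press. It then lifted off with almost no force, and pictures showed the bare neck and the bottle still in its holder.
- **Placing:** I lowered it into the tray at about (0.533, -0.189) until it touched at 7.7 N, eased off 1 mm, let go and raised the gripper straight up.
- **Last checks:** All three cameras put the cap within about 3 mm of the tray's centre. Its top was at z 0.039–0.040 (0.040 expected) and tilted by no more than about 0.012 rad. The tool was clear, with only noise on the force reading.
- **Disagreements:** The scene and side cameras differ by about 5 mm, well inside the 50 mm allowed. The wrist's turning moment never clearly showed the expected 0.1 N m drag, so I judged the cap free from the lift.
- **Not checked:** I did not measure the other things on the bench at the end. Nothing I saw or felt suggested the arm touched them.
- **Other:** My first move calls were refused because rows were missing keys, and nothing moved. I viewed 10 pictures.

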